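# Undo a screw clamp of unknown thread hand and take out the cap

### The job

The screw cap in the small bench clamp has had its new liner pressed home: undo the clamp's T-handle by a good third of a turn, so that the clamp bar rises, then take the cap out and set it down (do not drop it) flat and the same way up in the middle of the shallow tray, leaving the handle undone. Nothing shows whether the thread is right-handed or left-handed (it often is left-handed), so try lightly both ways to learn which way it comes loose. Never force the handle: the clamp stands on soft rubber and must not be wrenched round by more than a few degrees; leave the tape roll, the timer and the pen where they are.

Things in the scene. Friction and masses are not known exactly. Their poses are not given: they have to be found in the camera images.
- foot: rubber foot of the bench clamp, 186 x 80 x 3 mm, fixed to the bench. Origin on the bench, on the axis of the clamp's screw; z up; -x points along the clamp towards the cap. On it stands a grey metal base plate 196 x 88 mm (139 mm along -x to 57 mm along +x of the screw), its top 19 mm above the bench.
- stand (a joint): twist of the whole clamp on its rubber foot about the screw's axis, rad, positive anticlockwise from above, 0 at rest: a spring of 8 N m per rad that comes back when let go. It counts as wrenched beyond 0.13 rad (about 1 N m on the handle).
- knob (a joint): turn of the T-handle from tight, rad, positive anticlockwise from above, about 0 at the start, stops at 2.8 either way. One way (unknown, differs from start to start) it binds hard after about 0.06 rad; the other way it comes loose against a steady 0.4 N m and stays where left. Handle and clamp bar rise 5 mm a rad as it comes loose (10 mm at 2 rad), held down on the screw by a 10 N spring.
- knob_grip (a point): point on the screw's axis in the black T-handle, 69 mm above the bench when tight, 9 mm below the grip's top; turns and rises with the handle. The grip is a flat upright bar 64 mm long (this point's y), 12 mm thick (its x), 20 mm high, on a round hub 30 mm wide, 60 mm above the bench; grip it across its thickness from above. When tight it lies square to the clamp's length.
- seat (a point): centre of the floor of the cap's seat, 92 mm from the screw along the clamp's -x, 15 mm above the bench; axes as the clamp's. The seat is a round recess 53 mm wide, 4 mm deep. A steel clamp bar (28 mm wide, 8 mm thick, underside 0.6 mm above the cap when tight) runs from the screw and overlaps the cap's +x edge by 8 mm: raise it, lift the cap out of the recess and draw it away along -x.
- cap: plastic screw cap, 50 mm in diameter, 26 mm high, standing in the clamp's seat; origin at the centre of its underside, z up. Weighs some 40 g.
- tray: shallow open tray 111 x 161 x 38 mm, loose on the thin bench mat (2 mm); origin at the centre of its underside, y along its length, z up. Inside at least 90 x 138 mm, floor 2 mm thick.
- tape: bystander: roll of label tape lying flat, 66 mm in diameter, 19 mm high; origin at the centre of its underside
- timer: bystander: bench timer 66 x 62 x 19 mm; origin at the centre of its underside
- pen: bystander: marker pen lying down, 138 mm long, 14 mm thick; origin at the middle of its underside

How it is judged:
By the outcome, as a careful person would: the job done as asked, in the order asked, and still so for the second after the job is handed in, with the robot touching nothing.
It also fails if it takes over 72 s, if anything falls off the work surface, if the arm or the gripper's body presses on something with over 40 N, if the wrist force passes 120 N, or if a joint passes its speed limit or range.

### The arm

A 6-joint arm with a two-finger parallel gripper is mounted at the origin on a cart in front of the work surface, level with it; the furniture and walls round the work are solid. World frame = base frame: x ahead of the robot, y to its left, z up, the work surface at z = 0. Lengths are in m, angles in rad, forces in N, time in s.
With the tool pointing down it reaches from about 0.35 to 0.975 m from the base axis. Payload 17.4 kg.
Tool frame: the origin (TCP) lies on the centre line of the jaws, within the pads' length; the fingertips stand 19 mm ahead of it and the grasp point (between the pads) is the TCP; z points along the fingers, y is the line along which they close (so a half turn about z gives the same grasp; the last joint's range is limited). The gripper opens to 85 mm and grips with 20 to 120 N. Pads are 22 mm wide; open, the fingers measure 114 mm over their backs; the gripper's body (76 mm by 85 mm) begins 54 mm behind the grasp point. The pads swing forward as they close: fully open they stand 13 mm farther back than shut.
Start: joints at [-1.358, 0.116, 1.442, -0, 1.584, -0.038], TCP at [0.168, -0.654, 0.25] pointing down, gripper open.
Joint ranges: [-2.83, 2.83], [-0.83, 2.19], [0.07, 2.5], [-1.14, 4.28], [0.01, 3], [-2.97, 2.97]. Speed limits (rad/s): [1.89, 1.89, 2.22, 3.14, 3.14, 3.14].

### API

Orientations are given as a 3x3 rotation matrix whose columns are the frame's x, y, z axes.
In Python, from bench import robot gives the robot as it stands. The module is installed in compiled form; this text tells all that it offers.
- The arm moves only by the tool drive_effector, called as name([rows], argument=value, ...), one row to a line, values as JSON. Schema: {"type":"object","properties":{"offsets":{"type":"array","items":{"type":"array","prefixItems":[{"type":"array","items":{"type":"number"},"minItems":3,"maxItems":3},{"type":"number"},{"type":"number"}],"minItems":3,"maxItems":3},"minItems":1,"maxItems":8},"only":{"type":"string"},"quiet":{"type":"boolean"},"lines":{"type":"string"}},"required":["offsets"],"additionalProperties":false}. offsets is a list of rows, 1 to 8 of them, each written [[dx, dy, dz], turn, opening]: dx, dy, dz in shares of 80 cm (1.0 is 80 cm), then a turn about the tool's z in shares of 2 rad (1.0 is 2 rad), then the finger opening in m; each row is the pose to reach, as a shift and turn from the pose commanded when the call began, along the tool's axes at that moment; what a row does not reach only later rows make up. A row lasts 1/8 s, in which the tool goes at most 0.0625 m and 0.188 rad, less where a joint would pass 70% of its speed; a pose out of reach is approached as far as the arm can. The fingers move at their own pace and stop on an object; the grip force is fixed at half the most. Time passes only in rows, so rows that do not move let the fingers close. The tool returns the time, the measured TCP pose, the force, the opening and the grip force at its end. only (a regular expression) keeps the lines of the reply that match it, lines (a string "A,B") keeps lines A to B, and quiet returns only ok. Input that does not fit is refused with a message, and nothing moves.
- robot.get_obs(): the state, without advancing time (a new reading comes with each control period).
- robot.get_image(name): name is "scene" or "top" or "wrist"; returns a dict with "pixels" (400x640x3 uint8, red, green, blue), "fx", "fy", "cx", "cy" (pixels), "R" (3x3) and "t" (3): a world point X has camera coordinates R X + t; the wrist camera has in their place "mount" (4x4, takes a point from camera to tool coordinates, whose origin is the TCP and whose axes are the flange's). Camera axes: x right, y down, z forward; pixel columns grow to the right and rows downward; lengths in m; the calibration is good to about 2 mm. The wrist camera is an equidistant fisheye: a pixel r from the principal point sees the ray r / f radians off the axis. A picture is of the moment at which its call begins: read the wrist's pose just before it. There is no depth.
- robot.hand_in(): hands the job in; it is judged then, once.
Trained networks look in the newest picture that a camera, given by its name, has taken for a name from the list of things; names that differ only in an ending like _2 or _b are one class to them, and where a whole thing is asked for, a point or a joint stands for the part that bears it (a point fixed in the world has none). Each returns a list of dicts, best first, with "confidence" (0 to 1); they miss things now and then, are a little off and sometimes report something else, mostly with a low value. They report only what shows in the picture. A call takes as long as a camera call.
- robot.trace(name, camera): "pixels" (400x640 bool, what is visible of it) and "point" ([row, column] in pixels, amid what is visible of it).
- robot.mark_of(name, camera): "point" ([row, column] in pixels: a listed point, or the origin of a listed thing).
The state is a dict: "t": time; "joint_pos": joint angles; "joint_vel": joint speeds; "effort": joint torques, N m; "tool_pos": TCP position; "tcp_rot": TCP orientation; "wrist_force": force on the tool from outside, world axes, zero at the start; "torque": the same for the moment, N m; "opening": finger opening in m; "grasp_force": force on a finger pad.
Only numpy, scipy, OpenCV 4.12 (cv2) and the standard library are available. Lean on these libraries where they do the work, as an engineer would, in place of code of your own. Each camera call takes 0.05 s, during which the arm holds its last target. There are 200 camera calls.

## Working session

There is one attempt and no reset: what is moved stays moved. The work goes in short steps, Python scripts to look and compute and a tool call to move; the robot and the scene stay as the last step left them, time stands still between calls to the robot, and variables do not carry over. Pictures are saved under pics/ and viewed, at most 10 in all, crops included, and the job is handed in when it is done.

```bash
mkdir -p pics; cat > h.py <<'E'
import numpy as np, cv2
from bench import robot
def ray(im,p):
    r,c=p; R=np.array(im["R"]);t=np.array(im["t"])
    d=R.T@np.array([(c-im["cx"])/im["fx"],(r-im["cy"])/im["fy"],1]); return -R.T@t,d
def at(im,p,z):
    o,d=ray(im,p); return o+d*(z-o[2])/d[2]
def wat(im,p,z,ob):
    M=np.array(im["mount"]);x=(p[1]-im["cx"])/im["fx"];y=(p[0]-im["cy"])/im["fy"];r=np.hypot(x,y)
    d=np.array([np.sin(r)*x/r,np.sin(r)*y/r,np.cos(r)]) if r>0 else np.array([0,0,1.])
    T=np.array(ob["tcp_rot"]);o=np.array(ob["tool_pos"])+T@M[:3,3];d=T@M[:3,:3]@d
    return o+d*(z-o[2])/d[2]
def save(im,n): cv2.imwrite("pics/"+n+".png",np.array(im["pixels"])[:,:,::-1])
E
python3 - <<'E'
from h import *
np.set_printoptions(precision=4,suppress=True)
o=robot.get_obs();print(o["t"],o["tool_pos"],o["tcp_rot"],o["wrist_force"],o["torque"])
Z={"knob_grip":.069,"seat":.015,"cap":.015,"tray":.002,"tape":0.002,"timer":0.002,"pen":0.002,"foot":0}
ims=[]
for cam in("top","scene"):
    im=robot.get_image(cam);save(im,cam+"0");ims.append(np.array(im["pixels"]))
    for n,z in Z.items():
        for m in robot.mark_of(n,cam)[:2]: print(cam,n,np.round(m["point"],1),round(m["confidence"],2),at(im,m["point"],z))
    print(ray(im,(200,320)))
E
```

```text
0.0 [ 0.1675 -0.6537  0.2496] [[ 0.9687  0.2482 -0.0002]
 [ 0.2482 -0.9687  0.0011]
 [ 0.0001 -0.0011 -1.    ]] [-0.5027  0.685  -0.2397] [ 0.0329  0.0454 -0.0336]
top knob_grip [198.9 327.2] 0.69 [0.6017 0.0921 0.069 ]
top knob_grip [231.7 337.7] 0.27 [0.5099 0.0619 0.069 ]
top seat [229.8 338.3] 0.59 [0.5139 0.0593 0.015 ]
top cap [231.4 336.6] 0.58 [0.5092 0.0642 0.015 ]
top tray [223.4 437.6] 0.73 [ 0.5349 -0.2349  0.002 ]
top tape [148.3 355.9] 0.77 [0.7576 0.0079 0.002 ]
top pen [263.7 252.5] 0.72 [0.4115 0.3122 0.002 ]
top foot [201.9 325.3] 0.89 [0.5962 0.0983 0.    ]
(array([0.5425, 0.0821, 1.2357]), array([ 0.0479,  0.026 , -0.9987]))
scene knob_grip [198.5 313.4] 0.7 [0.5975 0.0932 0.069 ]
scene seat [225.8 348.7] 0.7 [0.5117 0.0674 0.015 ]
scene cap [226.3 349.2] 0.55 [0.5095 0.0682 0.015 ]
scene tray [174.4 408.5] 0.98 [ 0.5472 -0.2547  0.002 ]
scene tape [188.2 285.9] 0.67 [0.7648 0.0221 0.002 ]
scene timer [293.6 222.4] 0.75 [0.5728 0.3934 0.002 ]
scene pen [304.4 312.2] 0.71 [0.4168 0.3013 0.002 ]
scene foot [222.2 310.4] 0.57 [0.6058 0.0979 0.    ]
(array([-0.0212,  0.7604,  0.6346]), array([ 0.5656, -0.631 , -0.5311]))
```

View pics/top0.png

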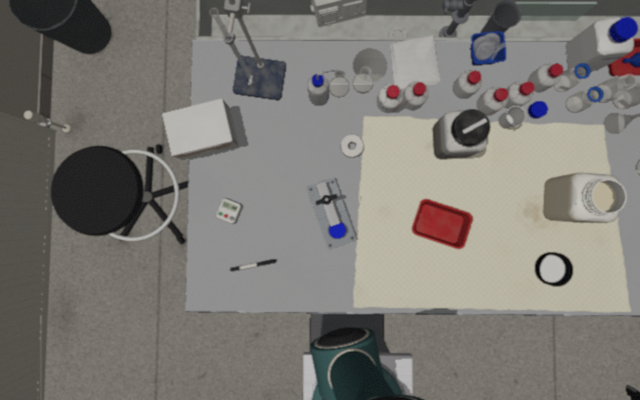

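View pics/scene0.png

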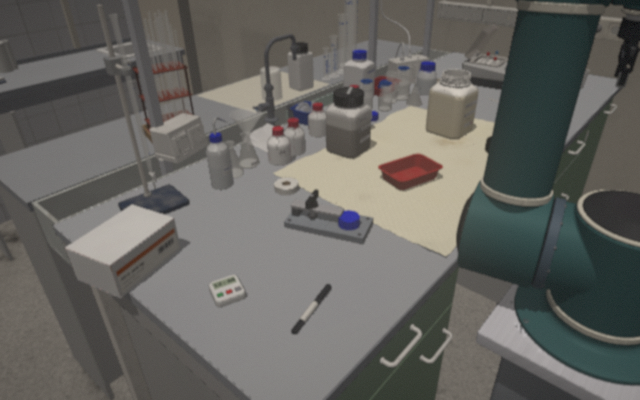

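The top view shows the clamp running from about (178,320) to (245,345), with the handle at (199,327) and the blue cap at (231,337). The red tray is at (223,442). The scene view agrees, with the handle at (198,313) and the cap at (222,349). I'll move above the clamp.

Units first: shifts go in shares of 80 cm and turns go in shares of 2 rad. So -0.61 m is -0.7625, 0.57 m is 0.7125, -1.61 rad is -0.805.

drive_effector([
  [[0.375,-0.3875,0],-0.4,0.085],
  [[0.7125,-0.7625,0],-0.805,0.085],
  [[0.7125,-0.7625,0],-0.805,0.085],
  [[0.7125,-0.7625,0],-0.805,0.085],
  [[0.7125,-0.7625,0],-0.805,0.085],
  [[0.7125,-0.7625,0],-0.805,0.085],
  [[0.7125,-0.7625,0],-0.805,0.085],
  [[0.7125,-0.7625,0],-0.805,0.085],
])

```text
t: 1.9
tool_pos: [0.4084, -0.2136, 0.2506]
tcp_rot: [[-0.185, 0.983, 0.001], [0.983, 0.185, -0.0], [-0.001, 0.001, -1.0]]
wrist_force: [0.5, -0.1, -0.2]
opening: 0.0849
grasp_force: 0.0
```

```bash
cat > go.py <<'E'
import sys
from h import *
# target x y z yaw_of_tool_y(deg) -> row in tool axes
o=robot.get_obs();T=np.array(o["tcp_rot"]);p=np.array(o["tool_pos"])
x,y,z,a=map(float,sys.argv[1:5])
d=T.T@(np.array([x,y,z])-p);yaw=np.degrees(np.arctan2(T[1,1],T[0,1]))
print("t",o["t"],"pos",p.round(4),"yaw",yaw.round(2),"row",d.round(4),"turn",np.radians(-((a-yaw+180)%360-180)).round(3),"q6",o["joint_pos"][5])
E
python3 go.py .57 .085 .25 16.8
```

```text
t 1.9 pos [ 0.4084 -0.2136  0.2506] yaw 10.65 row [0.2636 0.214  0.0006] turn -0.107 q6 -0.7231172415415114
```

Converted, 0.264 m is 0.33, 0.214 m is 0.2675, -0.107 rad is -0.0535.

drive_effector([
  [[0.0825,0.0663,0],-0.025,0.085],
  [[0.1625,0.1338,0],-0.05,0.085],
  [[0.25,0.2,0],-0.0535,0.085],
  [[0.33,0.2675,0],-0.0535,0.085],
  [[0.33,0.2675,0],-0.0535,0.085],
  [[0.33,0.2675,0],-0.0535,0.085],
  [[0.33,0.2675,0],-0.0535,0.085],
  [[0.33,0.2675,0],-0.0535,0.085],
])

```text
t: 2.9
tool_pos: [0.571, 0.0821, 0.2503]
tcp_rot: [[-0.283, 0.959, -0.0], [0.959, 0.283, -0.0], [-0.0, -0.0, -1.0]]
wrist_force: [-0.3, -0.2, 1.0]
opening: 0.085
grasp_force: 0.0
```

```bash
python3 - <<'E'
from h import *
np.set_printoptions(precision=4,suppress=True)
o=robot.get_obs();print(o["torque"],o["joint_pos"])
im=robot.get_image("wrist");save(im,"w1")
for n,z in {"knob_grip":.069,"seat":.015,"cap":.015,"foot":0}.items():
    for m in robot.mark_of(n,"wrist")[:2]: print(n,np.round(m["point"],1),round(m["confidence"],2),wat(im,m["point"],z,o))
m=robot.trace("knob_grip","wrist")
if m:
    k=m[0]["pixels"]; ys,xs=np.nonzero(k); print(m[0]["confidence"],m[0]["point"],k.sum(),xs.min(),xs.max(),ys.min(),ys.max(),wat(im,m[0]["point"],.078,o))
m=robot.trace("cap","wrist")
if m: print("cap",m[0]["confidence"],m[0]["point"],wat(im,m[0]["point"],.041,o))
E
```

```text
[0.0188 0.0183 0.029 ] [ 0.0987 -0.0977  1.6568 -0.0002  1.5827 -0.1883]
knob_grip [180.2 354. ] 0.92 [0.5992 0.0932 0.069 ]
seat [176.4 271.5] 0.61 [0.512  0.0602 0.015 ]
cap [172.5 275.3] 0.73 [0.5152 0.0661 0.015 ]
foot [169.2 349.3] 0.74 [0.6004 0.0922 0.    ]
0.77 [176.2, 354.5] 1059 340 367 147 210 [0.597  0.0988 0.078 ]
cap 0.92 [177.7, 270.9] [0.5145 0.065  0.041 ]
```

View pics/w1.png

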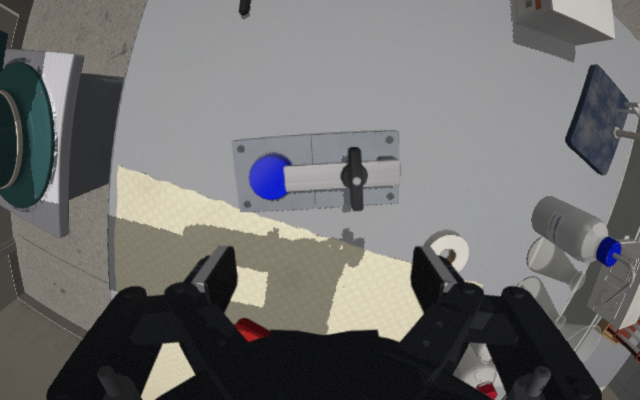

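The wrist picture shows the clamp plate with corners near (row, column) (140,233), (130,399), (211,399) and (212,241). The handle stands upright around column 354, and the cap is at (177,270).

```bash
python3 - <<'E'
from h import *
o=robot.get_obs();im=robot.get_image("wrist")
C=[wat(im,p,.019,o)[:2] for p in((140,233),(130,399),(210,399),(212,241))]
print(np.round(C,4),"edges yaw",[np.degrees(np.arctan2(*(b-a)[::-1])).round(1) for a,b in((C[0],C[1]),(C[3],C[2]),(C[2],C[1]),(C[3],C[0]))])
m=robot.trace("knob_grip","wrist")[0]["pixels"]; ys,xs=np.nonzero(m)
P=np.array([wat(im,(r,c),.078,o)[:2] for r,c in zip(ys,xs)]);print("bar",cv2.minAreaRect(P.astype(np.float32)*1000))
d=cv2.fitLine(P.astype(np.float32),cv2.DIST_L2,0,.01,.01).ravel();print(d,np.degrees(np.arctan2(d[1],d[0])))
E
python3 go.py .5992 .0932 .12 17
```

```text
[[0.4567 0.0911]
 [0.6401 0.1566]
 [0.6725 0.0645]
 [0.4861 0.007 ]] edges yaw [np.float64(19.7), np.float64(17.1), np.float64(109.4), np.float64(109.2)]
bar ((596.6347045898438, 95.75746154785156), (26.69462013244629, 63.29127883911133), 9.605913162231445)
[ 0.35801527 -0.93371576  0.59753084  0.09727663] -69.02164
t 3.35 pos [0.5712 0.0823 0.2504] yaw 16.42 row [0.0026 0.03   0.1304] turn -0.01 q6 -0.18777861428512688
```

Converted, 0.115 m is 0.1438, 0.03 m is 0.0375, -0.03 rad is -0.015.

drive_effector([
  [[0.0038,0.0375,0.075],-0.015,0.085],
  [[0.0038,0.0375,0.1438],-0.015,0.06],
  [[0.0038,0.0375,0.1438],-0.015,0.06],
])

```text
t: 3.72
tool_pos: [0.5973, 0.0937, 0.1311]
tcp_rot: [[-0.312, 0.95, -0.007], [0.95, 0.312, -0.001], [0.002, -0.007, -1.0]]
wrist_force: [-0.2, -0.5, 0.6]
opening: 0.0598
grasp_force: 0.0
```

```bash
python3 - <<'E'
from h import *
np.set_printoptions(precision=4,suppress=True)
o=robot.get_obs();print(o["torque"])
im=robot.get_image("wrist");save(im,"w2")
for n,z in {"knob_grip":.069,"cap":.015,"foot":0}.items():
    for m in robot.mark_of(n,"wrist")[:2]: print(n,np.round(m["point"],1),round(m["confidence"],2),wat(im,m["point"],z,o))
m=robot.trace("knob_grip","wrist")[0]["pixels"]; ys,xs=np.nonzero(m)
P=np.array([wat(im,(r,c),.078,o)[:2] for r,c in zip(ys,xs)]);print("bar",cv2.minAreaRect(P.astype(np.float32)*1000))
d=cv2.fitLine(P.astype(np.float32),cv2.DIST_L2,0,.01,.01).ravel();print(d,np.degrees(np.arctan2(d[1],d[0])))
E
python3 go.py .5985 .0935 .083 18
```

```text
[ 0.0088 -0.0248  0.0069]
knob_grip [222.3 326.8] 0.76 [0.5977 0.0952 0.069 ]
cap [205.2 222. ] 0.6 [0.5157 0.0627 0.015 ]
foot [196.4 329.3] 0.93 [0.6005 0.0944 0.    ]
bar ((600.2504272460938, 97.73951721191406), (25.426116943359375, 65.5657730102539), 32.26720428466797)
[ 0.3541 -0.9352  0.5983  0.0998] -69.26398
t 3.975 pos [0.6001 0.0939 0.1385] yaw 18.15 row [ 0.0001 -0.0019  0.0555] turn 0.003 q6 -0.20358581637287343
```

View pics/w2.png

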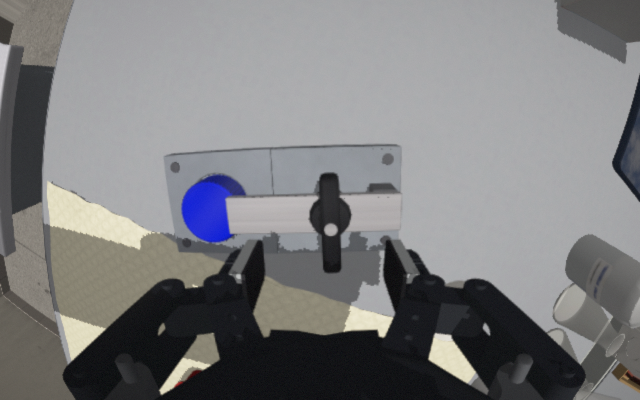

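The handle, at column 330, lies midway between the fingers. I'll descend and grip.

Converted, 0.0555 m is 0.0694, 0.03 m is 0.0375, -0.005 rad is -0.0025.

drive_effector([
  [[0,-0.0013,0.0375],-0.0025,0.05],
  [[0,-0.0013,0.0694],-0.0025,0.04],
  [[0,-0.0013,0.0694],-0.0025,0.04],
  [[0,-0.0013,0.0694],-0.0025,0.0],
  [[0,-0.0013,0.0694],-0.0025,0.0],
  [[0,-0.0013,0.0694],-0.0025,0.0],
  [[0,-0.0013,0.0694],-0.0025,0.0],
  [[0,-0.0013,0.0694],-0.0025,0.0],
])

```text
t: 4.97
tool_pos: [0.6002, 0.0941, 0.0818]
tcp_rot: [[-0.317, 0.949, 0.006], [0.949, 0.317, 0.001], [-0.001, 0.006, -1.0]]
wrist_force: [14.0, 3.8, 0.4]
opening: 0.0102
grasp_force: 62.6
```

```bash
python3 go.py .5985 .0935 .083 18; python3 -c "
from h import *
print(robot.get_obs()['torque'])"
```

```text
t 4.975 pos [0.6002 0.0941 0.0818] yaw 18.46 row [-0.     -0.0018 -0.0012] turn 0.008 q6 -0.20903921042129325
[ 0.6288048  -2.10874798  0.18634812]
```

Converted, 0.0015 m is 0.0019.

drive_effector([
  [[0,0.0019,0],0,0],
  [[0,0.0019,0],0,0],
])

```text
t: 5.22
tool_pos: [0.6006, 0.0942, 0.0817]
tcp_rot: [[-0.317, 0.949, 0.003], [0.949, 0.317, 0.0], [-0.001, 0.003, -1.0]]
wrist_force: [2.1, -0.3, 6.1]
opening: 0.0105
grasp_force: 63.6
```

```bash
python3 -c "
from h import *
print(robot.get_obs()['torque'])"
```

```text
[ 0.06968372 -0.23603269  0.13899624]
```

drive_effector([
  [[0,0,0],-0.02,0],
  [[0,0,0],-0.04,0],
  [[0,0,0],-0.055,0],
  [[0,0,0],-0.055,0],
])

```text
t: 5.72
tool_pos: [0.6007, 0.0942, 0.0818]
tcp_rot: [[-0.419, 0.908, 0.003], [0.908, 0.419, 0.001], [-0.001, 0.003, -1.0]]
wrist_force: [2.8, 1.0, 6.4]
opening: 0.0101
grasp_force: 63.6
```

```bash
python3 -c "
from h import *
print(robot.get_obs()['torque'])"; python3 go.py .6 .094 .082 18.5
```

```text
[ 0.06417927 -0.3070705  -0.35590111]
t 5.725 pos [0.6007 0.0942 0.0818] yaw 24.76 row [ 0.0001 -0.0007 -0.0002] turn 0.109 q6 -0.3185902715967738
```

Converted, -0.04 rad is -0.02.

drive_effector([
  [[0,0,0],-0.02,0],
  [[0,0,0],-0.02,0],
  [[0,0,0],-0.02,0],
])

```text
t: 6.1
tool_pos: [0.6007, 0.0941, 0.0817]
tcp_rot: [[-0.454, 0.891, 0.003], [0.891, 0.454, 0.0], [-0.001, 0.003, -1.0]]
wrist_force: [3.5, 1.0, 6.6]
opening: 0.01
grasp_force: 63.7
```

```bash
python3 -c "
from h import *
print(robot.get_obs()['torque'])"; python3 go.py .6 .094 .082 18.5
```

```text
[-0.00231986 -0.3606249  -0.53721792]
t 6.1 pos [0.6007 0.0941 0.0817] yaw 27.01 row [ 0.0002 -0.0007 -0.0003] turn 0.149 q6 -0.3580408259110176
```

The torque is still climbing (0.54 N m), so this looks like the binding direction. I'll go back and try the other way.

Converted, 0.26 rad is 0.13.

drive_effector([
  [[0,0,0],0.04,0],
  [[0,0,0],0.075,0],
  [[0,0,0],0.105,0],
  [[0,0,0],0.13,0],
  [[0,0,0],0.13,0],
])

```text
t: 6.72
tool_pos: [0.6006, 0.0942, 0.0818]
tcp_rot: [[-0.21, 0.978, 0.003], [0.978, 0.21, 0.0], [-0.0, 0.003, -1.0]]
wrist_force: [1.9, 0.3, 6.9]
opening: 0.0103
grasp_force: 63.9
```

```bash
python3 -c "
from h import *
print(robot.get_obs()['torque'])"
```

```text
[ 0.10865991 -0.20880687  0.42061475]
```

drive_effector([
  [[0,0,0],0.02,0],
  [[0,0,0],0.02,0],
  [[0,0,0],0.02,0],
])

```text
t: 7.1
tool_pos: [0.6006, 0.0942, 0.0819]
tcp_rot: [[-0.172, 0.985, 0.003], [0.985, 0.172, 0.0], [-0.0, 0.003, -1.0]]
wrist_force: [2.3, 0.0, 7.1]
opening: 0.0107
grasp_force: 64.0
```

```bash
python3 -c "
from h import *
print(robot.get_obs()['torque'])"; python3 go.py .6 .094 .082 18.5
```

```text
[ 0.0699688  -0.07999042  0.47622111]
t 7.1 pos [0.6006 0.0942 0.0819] yaw 9.88 row [-0.0001 -0.0006 -0.0001] turn -0.15 q6 -0.05873370405612218
```

Converted, -0.0003 m is -0.0004, 0.06 rad is 0.03.

drive_effector([
  [[0,0,0],0.015,0],
  [[0,0,-0.0004],0.03,0],
  [[0,0,-0.0004],0.03,0],
])

```text
t: 7.48
tool_pos: [0.6006, 0.0942, 0.0821]
tcp_rot: [[-0.112, 0.994, 0.003], [0.994, 0.112, 0.0], [-0.0, 0.003, -1.0]]
wrist_force: [0.9, 0.1, 7.5]
opening: 0.0101
grasp_force: 64.0
```

```bash
python3 -c "
from h import *
print(robot.get_obs()['torque'])"; python3 go.py .6 .094 .082 18.5
```

```text
[ 0.08420026 -0.11551619  0.43535092]
t 7.475 pos [0.6006 0.0942 0.0821] yaw 6.42 row [-0.0001 -0.0006  0.0001] turn -0.211 q6 0.0016862061593881422
```

The torque holds steady at about 0.43 N m, so the handle comes loose clockwise. I'll turn on, rising 5 mm per rad.

Converted, -0.0049 m is -0.0061, -0.0042 m is -0.0053, 0.98 rad is 0.49.

drive_effector([
  [[0,0,-0.0009],0.07,0],
  [[0,0,-0.0018],0.14,0],
  [[0,0,-0.0026],0.21,0],
  [[0,0,-0.0035],0.28,0],
  [[0,0,-0.0044],0.35,0],
  [[0,0,-0.0053],0.42,0],
  [[0,0,-0.0061],0.49,0],
  [[0,0,-0.0061],0.49,0],
])

```text
t: 8.48
tool_pos: [0.6004, 0.0944, 0.087]
tcp_rot: [[0.764, 0.645, 0.003], [0.645, -0.764, 0.001], [0.002, 0.001, -1.0]]
wrist_force: [-1.1, 2.1, 8.4]
opening: 0.0102
grasp_force: 64.1
```

```bash
python3 -c "
from h import *
print(robot.get_obs()['torque'])"; python3 go.py .6 .094 .082 18.5
```

```text
[0.41404786 0.17069012 0.36569297]
t 8.475 pos [0.6004 0.0944 0.087 ] yaw -49.83 row [-0.0006  0.      0.005 ] turn -1.193 q6 0.9834493366793103
```

Converted, -0.0061 m is -0.0076, -0.0054 m is -0.0068, 1.23 rad is 0.615.

drive_effector([
  [[0,0,-0.0011],0.09,0],
  [[0,0,-0.0023],0.18,0],
  [[0,0,-0.0034],0.27,0],
  [[0,0,-0.0045],0.36,0],
  [[0,0,-0.0056],0.45,0],
  [[0,0,-0.0068],0.54,0],
  [[0,0,-0.0076],0.615,0],
  [[0,0,-0.0076],0.615,0],
])

```text
t: 9.48
tool_pos: [0.6005, 0.0947, 0.0932]
tcp_rot: [[0.863, -0.505, 0.003], [-0.505, -0.863, 0.001], [0.002, -0.003, -1.0]]
wrist_force: [0.0, 4.0, 7.6]
opening: 0.0103
grasp_force: 64.0
```

```bash
python3 -c "
from h import *
print(robot.get_obs()['torque'])"; python3 go.py .6 .094 .082 18.5
```

```text
[ 0.89107121 -0.02883643  0.44134338]
t 9.475 pos [0.6005 0.0947 0.0932] yaw -120.32 row [-0.0001  0.0008  0.0112] turn -2.423 q6 2.2136710417345276
```

Converted, -0.1 m is -0.125, -0.05 m is -0.0625, -0.56 rad is -0.28.

drive_effector([
  [[0,0,0],-0.025,0],
  [[0,0,0],-0.025,0.04],
  [[0,0,0],-0.025,0.05],
  [[0,0,0],-0.025,0.05],
  [[0,0,-0.0625],-0.025,0.06],
  [[0,0,-0.125],-0.1,0.085],
  [[0,0,-0.125],-0.19,0.085],
  [[0,0,-0.125],-0.28,0.085],
])

```text
t: 10.48
tool_pos: [0.5996, 0.0939, 0.1917]
tcp_rot: [[0.999, 0.038, 0.001], [0.038, -0.999, -0.0], [0.001, 0.0, -1.0]]
wrist_force: [0.5, 0.4, -0.2]
opening: 0.0849
grasp_force: 0.0
```

drive_effector([
  [[0,0,0],-0.05,0.085],
])

```text
t: 10.6
tool_pos: [0.5995, 0.0939, 0.1911]
tcp_rot: [[0.991, 0.136, -0.0], [0.136, -0.991, -0.0], [-0.0, 0.0, -1.0]]
wrist_force: [-1.2, -0.2, -0.1]
opening: 0.0845
grasp_force: 0.0
```

```bash
python3 - <<'E'
from h import *
np.set_printoptions(precision=4,suppress=True)
o=robot.get_obs()
im=robot.get_image("wrist");save(im,"w3")
for n,z in {"knob_grip":.081,"cap":.015,"foot":0,"tray":.002}.items():
    for m in robot.mark_of(n,"wrist")[:1]: print(n,np.round(m["point"],1),round(m["confidence"],2),wat(im,m["point"],z,o))
m=robot.trace("cap","wrist")
if m: print("cap",m[0]["confidence"],m[0]["point"],wat(im,m[0]["point"],.041,o))
im=robot.get_image("top")
m=robot.trace("tray","top")[0]; ys,xs=np.nonzero(m["pixels"])
P=np.array([at(im,(r,c),.03)[:2] for r,c in zip(ys,xs)])*1000
b=cv2.minAreaRect(P.astype(np.float32));print("tray",m["confidence"],b,cv2.boxPoints(b))
E
python3 go.py .513 .0652 .12 -71.5
```

```text
knob_grip [198.8 321.2] 0.88 [0.601  0.0965 0.081 ]
cap [264.2 341. ] 0.7 [0.5119 0.0633 0.015 ]
foot [180.8 322. ] 0.98 [0.5976 0.0959 0.    ]
tray [261.8 551.8] 0.64 [ 0.531 -0.242  0.002]
cap 0.68 [280.3, 346.0] [0.5074 0.0587 0.041 ]
tray 0.63 ((533.8991088867188, -239.37930297851562), (165.0473175048828, 115.51116943359375), 72.00675964355469) [[ 453.4762 -300.026 ]
 [ 563.3381 -335.7079]
 [ 614.322  -178.7326]
 [ 504.4601 -143.0507]]
t 11.0 pos [0.5996 0.094  0.1911] yaw -82.46 row [-0.0896  0.0172  0.0711] turn -0.191 q6 1.5528722479726205
```

View pics/w3.png

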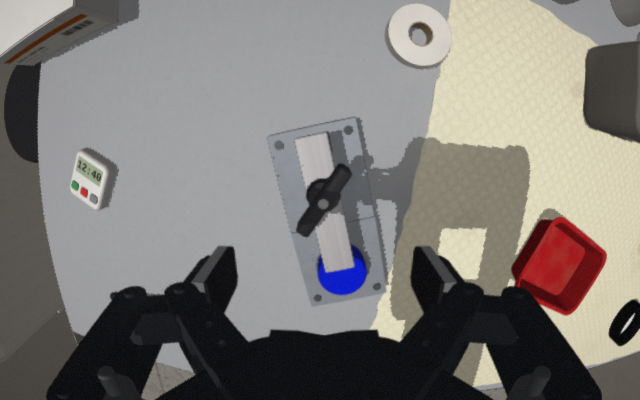

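The handle has clearly turned about 136° (grip now from (230,305) to (170,345)) and the plate is back at rest. The cap is at (275,343) under the bar's end, and the tray is at (265,560). Next I'll move over the cap.

Converted, -0.09 m is -0.1125, 0.06 m is 0.075, -0.191 rad is -0.0955.

drive_effector([
  [[-0.0563,0.0113,0.025],-0.05,0.085],
  [[-0.1125,0.0213,0.075],-0.0955,0.085],
  [[-0.1125,0.0213,0.075],-0.0955,0.085],
  [[-0.1125,0.0213,0.075],-0.0955,0.085],
])

```text
t: 11.5
tool_pos: [0.5133, 0.0653, 0.1321]
tcp_rot: [[0.948, 0.317, 0.002], [0.317, -0.948, 0.0], [0.001, 0.0, -1.0]]
wrist_force: [1.0, 0.4, 0.5]
opening: 0.0849
grasp_force: 0.0
```

```bash
python3 - <<'E'
from h import *
np.set_printoptions(precision=4,suppress=True)
o=robot.get_obs()
im=robot.get_image("wrist");save(im,"w4")
for n,z in {"cap":.015,"seat":.015}.items():
    for m in robot.mark_of(n,"wrist")[:1]: print(n,np.round(m["point"],1),round(m["confidence"],2),wat(im,m["point"],z,o))
m=robot.trace("cap","wrist")
if m: print("cap",m[0]["confidence"],m[0]["point"],wat(im,m[0]["point"],.041,o))
E
python3 go.py .513 .0652 .043 -71.5
```

```text
cap [201.7 325. ] 0.59 [0.5113 0.0642 0.015 ]
seat [259.6 571.7] 0.57 [ 0.5346 -0.226   0.015 ]
cap 0.89 [214.3, 326.7] [0.5097 0.0624 0.041 ]
t 11.7 pos [0.5137 0.0655 0.1321] yaw -71.46 row [-0.0009  0.      0.0891] turn 0.001 q6 1.324816583224281
```

View pics/w4.png

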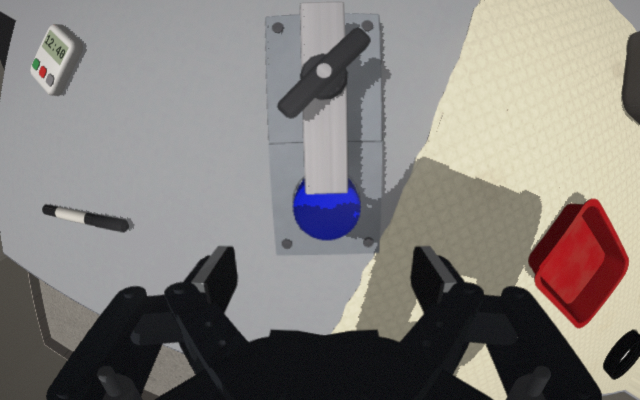

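Converted, 0.07 m is 0.0875, -0.003 m is -0.0038.

```bash
python3 -c "
from h import *
print(np.round(robot.get_image('wrist')['mount'],3))"
```

```text
[[-0.    -0.963 -0.271  0.068]
 [ 1.    -0.    -0.001 -0.   ]
 [ 0.001 -0.271  0.963 -0.124]
 [ 0.     0.     0.     1.   ]]
```

drive_effector([
  [[-0.0038,0,0.0563],0,0.085],
  [[-0.0038,0,0.0875],0,0.085],
  [[-0.0038,0,0.0875],0,0.085],
])

```text
t: 12.12
tool_pos: [0.5093, 0.0644, 0.0598]
tcp_rot: [[0.948, 0.318, -0.003], [0.318, -0.948, -0.0], [-0.003, -0.001, -1.0]]
wrist_force: [0.0, -0.1, 0.8]
opening: 0.0851
grasp_force: 0.0
```

Converted, 0.018 m is 0.0225, 0.01 m is 0.0125.

drive_effector([
  [[0,0,0.0125],0,0.085],
  [[0,0,0.0225],0,0.085],
  [[0,0,0.0225],0,0.07],
  [[0,0,0.0225],0,0.07],
])

```text
t: 12.62
tool_pos: [0.51, 0.0644, 0.0435]
tcp_rot: [[0.948, 0.318, 0.0], [0.318, -0.948, 0.0], [0.0, 0.0, -1.0]]
wrist_force: [0.1, -0.7, 0.1]
opening: 0.0701
grasp_force: 0.0
```

drive_effector([
  [[0,0,0],0,0.0],
  [[0,0,0],0,0.0],
  [[0,0,0],0,0.0],
  [[0,0,0],0,0],
])

```text
t: 13.12
tool_pos: [0.5102, 0.0643, 0.044]
tcp_rot: [[0.948, 0.318, 0.001], [0.318, -0.948, -0.0], [0.001, 0.0, -1.0]]
wrist_force: [-3.3, -2.4, 7.3]
opening: 0.0482
grasp_force: 61.3
```

```bash
python3 go.py .513 .0652 .043 -71.5
```

```text
t 13.125 pos [0.5102 0.0643 0.044 ] yaw -71.45 row [0.003 0.    0.001] turn 0.001 q6 1.3229182133787276
```

Converted, -0.08 m is -0.1, -0.05 m is -0.0625.

drive_effector([
  [[0,0,-0.005],0,0],
  [[0,0,-0.0088],0,0],
  [[0,0,-0.0088],0,0],
  [[-0.0188,0,-0.0088],0,0],
  [[-0.0375,0,-0.0088],0,0],
  [[-0.0563,0,-0.0125],0,0],
  [[-0.0563,0,-0.0625],0,0],
  [[-0.0563,0,-0.1],0,0],
])

```text
t: 14.12
tool_pos: [0.4662, 0.0497, 0.1244]
tcp_rot: [[0.948, 0.318, 0.001], [0.318, -0.948, 0.0], [0.001, 0.0, -1.0]]
wrist_force: [0.9, -0.1, -0.1]
opening: 0.0479
grasp_force: 62.1
```

```bash
python3 - <<'E'
from h import *
np.set_printoptions(precision=4,suppress=True)
o=robot.get_obs()
im=robot.get_image("wrist");save(im,"w5")
for n,z in {"cap":.015,"tray":.002}.items():
    for m in robot.mark_of(n,"wrist")[:1]: print(n,np.round(m["point"],1),round(m["confidence"],2),wat(im,m["point"],z,o))
m=robot.trace("tray","wrist")
if m:
    ys,xs=np.nonzero(m[0]["pixels"]);P=np.array([wat(im,(r,c),.03,o)[:2] for r,c in zip(ys,xs)])*1000
    print(m[0]["confidence"],cv2.minAreaRect(P.astype(np.float32)))
E
python3 go.py .534 -.240 .13 -108
```

```text
cap [237.1 324.5] 0.71 [0.4376 0.04   0.015 ]
tray [219.  588.4] 0.8 [ 0.5379 -0.2446  0.002 ]
0.72 ((537.4519653320312, -242.62271118164062), (192.38121032714844, 117.75714874267578), 72.1753158569336)
t 14.325 pos [0.4666 0.0498 0.123 ] yaw -71.46 row [-0.0282  0.2962 -0.007 ] turn 0.638 q6 1.2991959646645592
```

View pics/w5.png

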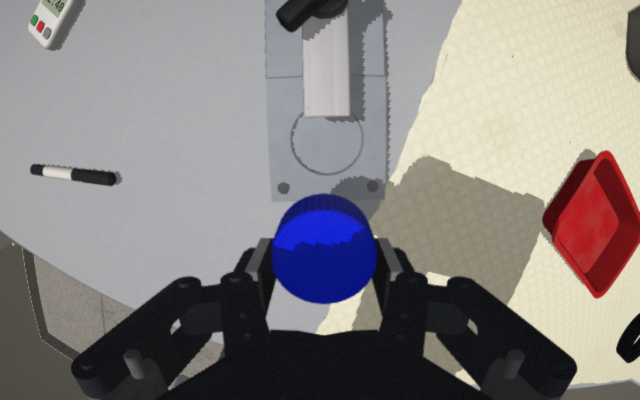

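The cap is held level between the pads at (248,324), and the empty seat is at (140,327). The tray is at (225,592), so I'll carry the cap there.

Converted, 0.297 m is 0.3713, 0.25 m is 0.3125, 0.638 rad is 0.319.

drive_effector([
  [[-0.0063,0.0625,-0.0088],0.05,0],
  [[-0.0125,0.125,-0.0088],0.125,0],
  [[-0.0188,0.1875,-0.0088],0.2,0],
  [[-0.025,0.25,-0.0088],0.275,0],
  [[-0.0313,0.3125,-0.0088],0.319,0],
  [[-0.0338,0.3713,-0.0088],0.319,0],
  [[-0.0338,0.3713,-0.0088],0.319,0],
  [[-0.0338,0.3713,-0.0088],0.319,0],
])

```text
t: 15.32
tool_pos: [0.5353, -0.2396, 0.1287]
tcp_rot: [[0.951, -0.309, -0.002], [-0.309, -0.951, 0.001], [-0.002, -0.001, -1.0]]
wrist_force: [-0.2, 0.6, -0.6]
opening: 0.0485
grasp_force: 62.1
```

```bash
python3 - <<'E'
from h import *
np.set_printoptions(precision=4,suppress=True)
o=robot.get_obs()
im=robot.get_image("wrist");save(im,"w6")
for m in robot.mark_of("tray","wrist")[:1]: print(np.round(m["point"],1),round(m["confidence"],2),wat(im,m["point"],.002,o))
m=robot.trace("tray","wrist")
if m:
    ys,xs=np.nonzero(m[0]["pixels"]);P=np.array([wat(im,(r,c),.039,o)[:2] for r,c in zip(ys,xs)])*1000
    print(m[0]["confidence"],cv2.minAreaRect(P.astype(np.float32)))
E
python3 go.py .536 -.241 .034 -108
```

```text
[197.3 324.7] 0.91 [ 0.5332 -0.2397  0.002 ]
0.94 ((537.1742553710938, -238.7962646484375), (162.364013671875, 105.47901153564453), 72.34691619873047)
t 15.475 pos [ 0.5358 -0.2391  0.1298] yaw -107.95 row [0.0008 0.0017 0.0958] turn 0.001 q6 1.4206635755646972
```

View pics/w6.png

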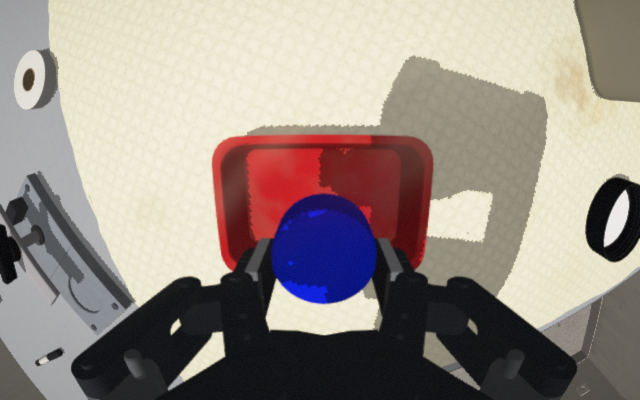

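The tray lies square under the gripper, with its rim spanning columns 213 to 433 and centred near column 323. Now I'll lower the cap.

Converted, 0.093 m is 0.1163, 0.088 m is 0.11.

drive_effector([
  [[-0.0013,0,0.05],0,0],
  [[-0.0013,0,0.0875],0,0],
  [[-0.0013,0,0.11],0,0],
  [[-0.0013,0,0.1163],0,0],
  [[-0.0013,0,0.1163],0,0],
])

```text
t: 16.1
tool_pos: [0.5355, -0.2398, 0.0378]
tcp_rot: [[0.951, -0.309, 0.001], [-0.309, -0.951, -0.0], [0.001, 0.0, -1.0]]
wrist_force: [0.3, 0.3, -0.5]
opening: 0.0479
grasp_force: 62.1
```

drive_effector([
  [[0,0,0.0013],0,0],
  [[0,0,0.0025],0,0],
  [[0,0,0.0025],0,0],
])

```text
t: 16.48
tool_pos: [0.5352, -0.2399, 0.0354]
tcp_rot: [[0.951, -0.309, 0.0], [-0.309, -0.951, -0.0], [0.0, 0.0, -1.0]]
wrist_force: [-0.7, -0.5, -1.2]
opening: 0.0479
grasp_force: 62.1
```

Converted, 0.0016 m is 0.002, 0.0008 m is 0.001.

drive_effector([
  [[0,0,0.001],0,0],
  [[0,0,0.002],0,0],
  [[0,0,0.002],0,0],
])

```text
t: 16.85
tool_pos: [0.5351, -0.2398, 0.0334]
tcp_rot: [[0.951, -0.309, -0.0], [-0.309, -0.951, 0.0], [-0.0, -0.0, -1.0]]
wrist_force: [-0.4, -0.1, 0.1]
opening: 0.0481
grasp_force: 62.3
```

drive_effector([
  [[0,0,0.0008],0,0],
  [[0,0,0.0008],0,0],
])

```text
t: 17.1
tool_pos: [0.5351, -0.2398, 0.0334]
tcp_rot: [[0.951, -0.309, 0.0], [-0.309, -0.951, 0.0], [-0.0, -0.0, -1.0]]
wrist_force: [-2.9, 1.8, 5.9]
opening: 0.0481
grasp_force: 62.7
```

Contact shows as 6 N upward. I'll release and back off.

Converted, -0.15 m is -0.1875, -0.12 m is -0.15.

drive_effector([
  [[0,0,0],0,0.055],
  [[0,0,0],0,0.065],
  [[0,0,0],0,0.065],
  [[0,0,-0.025],0,0.065],
  [[0,0,-0.0875],0,0.065],
  [[0,0,-0.15],0,0.065],
  [[-0.0375,0,-0.1875],0,0.065],
  [[-0.0375,0,-0.1875],0,0.065],
])

```text
t: 18.1
tool_pos: [0.5065, -0.2307, 0.1874]
tcp_rot: [[0.951, -0.309, 0.005], [-0.309, -0.951, -0.003], [0.006, 0.001, -1.0]]
wrist_force: [-0.4, -0.4, -0.2]
opening: 0.065
grasp_force: 0.0
```

```bash
python3 - <<'E'
from h import *
np.set_printoptions(precision=4,suppress=True)
o=robot.get_obs()
im=robot.get_image("wrist");save(im,"w7")
for n,z in {"tray":.002,"cap":.004}.items():
    for m in robot.mark_of(n,"wrist")[:1]: print(n,np.round(m["point"],1),round(m["confidence"],2),wat(im,m["point"],z,o))
E
```

```text
tray [256.6   4.6] 0.63 [0.5672 0.3794 0.002 ]
```

View pics/w7.png

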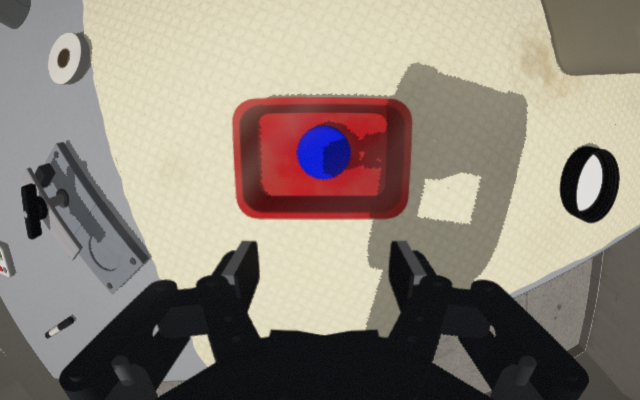

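The cap stands flat at (152,324), in the middle of the tray, whose rim is centred near (157,322). The gripper is clear, so I'll hand in.

```bash
python3 -c "
from h import *
print(robot.hand_in())"
```

```text
the job is handed in; nothing more can be done
None
```

I undid the T-handle by about 2.4 rad clockwise (the thread is left-handed) and left it undone, then set the cap upright in the middle of the tray; the job is handed in at about 18 s, result not reported.

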